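# Index the worm-driven dividing head by one notch

### The arm

A 6-joint arm with a two-finger parallel gripper is mounted at the origin on the work surface. World frame = base frame: x ahead of the robot, y to its left, z up, the work surface at z = 0. Lengths are in mm, angles in rad, forces in N, time in s.
With the tool pointing down it reaches from about 275 to 1000 mm from the base axis. Payload 8.4 kg.
Tool frame: the origin (TCP) lies midway between the tips of the shut fingers; the grasp point (between the pads) lies 19 mm behind it; z points along the fingers, y is the line along which they close (so a half turn about z gives the same grasp; the last joint's range is limited). The gripper opens to 85 mm and grips with 20 to 120 N. Pads are 22 mm wide; open, the fingers measure 114 mm over their backs; the gripper's body (76 mm by 85 mm) begins 54 mm behind the grasp point. The pads swing forward as they close: fully open they stand 13 mm farther back than shut.
Start: joints at [-1.311, 0.353, 1.633, -0, 1.155, -0.002], TCP at [161.761, -603.706, 208.481] pointing down, gripper open.
Joint ranges: [-2.63, 2.63], [-0.92, 2.1], [0.06, 2.66], [-1.3, 4.44], [0, 2.69], [-3.02, 3.02]. Speed limits (rad/s): [2.22, 2.22, 2.79, 3.14, 3.14, 3.14].

### API

Orientations are given as [roll, pitch, yaw] about the fixed x, y, z axes, in that order (R = Rz(yaw) Ry(pitch) Rx(roll)).
In Python, from rig import monitor, imaging, r gives the robot as it stands.
- The arm moves only by the tool drive_tool, never from a script. Its argument "plan" is a list of rows, each an object of numbers: "x", "y", "z": the shift along the tool's x, y, z in units of 50 mm (1.0 is 50 mm); "ax", "ay", "az": the turn, a rotation vector about the tool's x, y, z in units of 6 degrees (1.0 is 6 degrees); "hand": the finger opening in mm, from 0 to 85.4. In form: [{"x": .., "y": .., "z": .., "ax": .., "ay": .., "az": .., "hand": ..}, ...]. A call has 1 to 8 rows; each row is the pose to reach, as a shift and turn from the pose commanded when the call began, along the tool's axes at that moment; what a row does not reach only later rows make up. A row lasts 1/10 s, in which the tool goes at most 50 mm and 8.59 degrees, less where a joint would pass 70% of its speed; a pose out of reach is approached as far as the arm can. A call with a gripper value outside its range is refused whole. The fingers move at their own pace and stop on an object; "grip_force" is the grip in N (left out, the last holds). Time passes only in rows, so rows that repeat a pose let the fingers close. It gives the time, the measured TCP pose, the force, the opening and the grip force at its end, in the units of the state.
- monitor.sense(): the state, without advancing time (a new reading comes with each control period).
- imaging.grab_frame(name): name is "scene" or "side" or "wrist"; returns the picture (384x512x3 uint8, red, green, blue); there is no depth.
- imaging.camera_info(name): a dict with "mtx" (3x3 intrinsics, pixels), "R" (3x3) and "t" (3): a world point X has camera coordinates R X + t. Camera axes: x right, y down, z forward; pixel columns grow to the right and rows downward; lengths in mm; the calibration is good to about 2 mm. A picture is of the moment at which its call begins: read the wrist's pose just before it. camera_info takes no time and is no camera call; for the wrist camera it gives the pose at the moment of the call.
- r.sign_off(): hands the job in; it is judged then, once.
The state is a dict: "clock": time; "qpos": joint angles; "qvel": joint speeds; "joint_efforts": joint torques, N m; "eef_pos": TCP position; "tcp_rot": TCP orientation; "contact_force": force on the tool from outside, world axes, zero at the start; "wrist_torque": the same for the moment, N m; "opening": opening from 0.0 (shut) to 1.0 (fully open); "grasp_force": force on a finger pad.
Only numpy, scipy, OpenCV 4.12 (cv2) and the standard library are available. Lean on these libraries where they do the work, as an engineer would, in place of code of your own. Each camera call takes 0.05 s, during which the arm holds its last target. There are 200 camera calls.

### The job

Index the dividing head on the bench by exactly one notch: pull the index plunger straight up until its nose is clear of the wheel (it stays up by itself), then wind the crank clockwise, seen from above, until the next notch stands under the plunger, and push the plunger fully home into that notch. The crank drives the worm through a loose dog coupling, so it first turns free for an unknown part of a turn: feel for where it takes up the load and count three turns from there. Never press the plunger hard on the rim or wind the wheel against it, leave the other things on the bench where they are, and let go at the end.

Things in the scene. Friction and masses are not known exactly. Their poses are not given: they have to be found in the camera images.
- head: dividing head, fixed: dark base plate 130 x 270 x 12 mm, grey uprights on the robot's side (highest part of the frame 194 mm), upright wheel, vertical worm shaft with crank at one side. Origin on the bench under the wheel's centre; x = wheel axis, away from the uprights; y from the wheel towards the crank; z up. Crank shaft at x 0, y +92 mm; plunger at x 0, y 0; wheel centre 95 mm up
- pointer_top (a point): top of a small steel pointer, 8 x 6 x 12 mm, that slides in a slot on the base plate, geared to the wheel as a coarse indicator: 5 mm towards the crank (head +y) per notch of the wheel, from y -85 mm in the head's frame at the start. Not to be handled. The wheel: aluminium, upright, 150 mm diameter, 14 mm thick, a wooden block on its face, 8 rim notches 45 degrees apart, 10 mm wide, 10 mm deep
- crank_axis (a point): on the vertical crank and worm shaft, 214 mm above the bench. Worm 24 : 1, so one notch is 3 shaft turns; clockwise moves the wheel top away from the crank. The dog coupling from crank to shaft has up to 0.8 turn of lost motion, an unknown part of it ahead at the start: there the crank turns with about 0.5 N at the handle, then it drives the shaft and needs about 8 N. The shaft stays put when let go
- crank_handle (a point): centre of the crank's freely revolving upright handle, black plastic, 16 mm diameter, 40 mm high (its top 18 mm above this point, its foot 22 mm below; the 18 mm wide flat crank arm begins 28 mm below); it goes round the shaft axis at a radius of 38 mm, at 214 mm above the bench
- plunger: index plunger over the wheel. Origin at the centre of its black round cap, 26 mm diameter, 24 mm high; 208 mm above the bench when home, its 8 mm nose then 8 mm deep in the notch. Pulls up 16 mm to a stop, stays at any height; about 4 N moves it. Its bush is on an arm (20 mm wide in head y, running in x to the uprights, top 4 mm under the cap when home), so grip across the head's y
- block_plain: loose 60 mm beech cube, origin at the centre of its underside
- block_groove: loose 60 mm beech cube with a channel across its top, origin at the centre of its underside
- block_brown: loose brown block 60 x 60 x 30 mm, origin at the centre of its underside
- block_white: loose white 70 mm block with a channel across its top, origin at the centre of its underside
- driver: loose screwdriver with a black handle, 200 mm long, lying; origin under its middle
- clamp: loose bar clamp, 300 mm long, lying; origin under the middle of its bar

How it is judged (in metres and radians):
On the way, in this order (a step that is already met when the one before it is completed fails the run):
1. the plunger is pulled up clear of the wheel (9 mm or more) before the wheel has been turned (z of plunger in the frame of head above 0.217 m and y of pointer_top in the frame of head between -0.0867 and -0.0833 m), for 0.2 s.
2. with the plunger clear, the wheel has been wound about one notch on (z of plunger in the frame of head above 0.217 m and y of pointer_top in the frame of head between -0.0817 and -0.0783 m), for 0.2 s.
At the end, for the whole second after the job is handed in: the plunger is fully home (within 1.7 mm) in the next notch of the wheel, one notch on from the start in the clockwise winding direction (the pointer has advanced 5 mm, within 1.7) (z of plunger in the frame of head below 0.2097 m and y of pointer_top in the frame of head between -0.0817 and -0.0783 m); the robot touches nothing.
It fails at once if the plunger and the wheel press on each other with more than 25 N (plunger jammed on the rim, or wheel wound against the plunger) (contact force between head and plunger above 25 N).
It fails at once if a bystander is moved by more than 20 mm (distance of any of block_plain, block_groove, block_brown, block_white, driver, clamp from where it was at the start of the episode above 0.02 m).
It also fails if it takes over 72 s, if anything falls off the work surface, if the arm or the gripper's body presses on something with over 40 N, if the wrist force passes 120 N, or if a joint passes its speed limit or range.

## Working session

There is one attempt and no reset: what is moved stays moved. The work goes in short steps, Python scripts to look and compute and a tool call to move; the robot and the scene stay as the last step left them, time stands still between calls to the robot, and variables do not carry over. Pictures are saved under pics/ and viewed, at most 10 in all, crops included, and the job is handed in when it is done.

Besides the shell and the picture viewer there is one more tool, called after "Call:" as name([rows], argument=value, ...), one row to a line, values as JSON. drive_tool: Moves the arm, as the interface text tells. Its arguments: {"type":"object","properties":{"plan":{"type":"array","items":{"type":"object","properties":{"x":{"type":"number"},"y":{"type":"number"},"z":{"type":"number"},"ax":{"type":"number"},"ay":{"type":"number"},"az":{"type":"number"},"hand":{"type":"number"}}}},"grip_force":{"type":"number"}},"required":["plan"]}

```bash
ls; mkdir -p pics; python3 - <<'E'
from rig import monitor, imaging, r
import cv2,numpy as np
s=monitor.sense();print(s)
a=[imaging.grab_frame(n) for n in("scene","side")]
for n,i in zip(("scene","side"),a):
    cv2.imwrite(f"pics/{n}0.png",i[:,:,::-1]);c=imaging.camera_info(n);print(n,c)
E
```

```text
pics
{'clock': 0.0, 'qpos': array([-1.31139869e+00,  3.53646827e-01,  1.63413337e+00,  1.39449431e-05,
        1.15520184e+00, -2.40751347e-03]), 'qvel': array([ 0.00233944,  0.00098795,  0.00065697, -0.00057079,  0.00145719,
        0.00026576]), 'joint_efforts': array([-3.28417635e-03, -6.05262208e+01, -3.42069983e+01, -1.30739531e-04,
        9.11899551e-03, -1.98966501e-05]), 'eef_pos': array([ 161.63506243, -603.21176232,  207.76285613]), 'tcp_rot': array([-3.14020330e+00, -1.60949884e-05,  2.61799498e-01]), 'contact_force': array([-0.01359898,  0.03123252,  0.55687045]), 'wrist_torque': array([ 0.00459858, -0.03916413,  0.03337658]), 'grasp_force': 0.0, 'opening': 1.001330991218428}
scene {'mtx': array([[498.37834114,   0.        , 260.78081025],
       [  0.        , 498.37834114, 194.49284935],
       [  0.        ,   0.        ,   1.        ]]), 'R': array([[ 0.7861339 ,  0.61799303,  0.00883779],
       [ 0.46971918, -0.58810261, -0.65840657],
       [-0.40169314,  0.52174701, -0.75261058]]), 't': array([-398.34264835, -176.64665231, 2119.44613105])}
side {'mtx': array([[419.65870344,   0.        , 260.05506135],
       [  0.        , 419.65870344, 187.02820332],
       [  0.        ,   0.        ,   1.        ]]), 'R': array([[-0.84880448, -0.52846439,  0.01601076],
       [-0.38188319,  0.59186431, -0.70983228],
       [ 0.36564489, -0.60862306, -0.70418874]]), 't': array([ 424.5211191 ,  305.32210148, 1008.89821815])}
```

View pics/scene0.png

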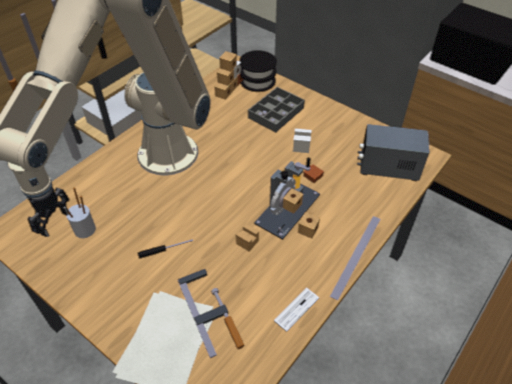

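View pics/side0.png

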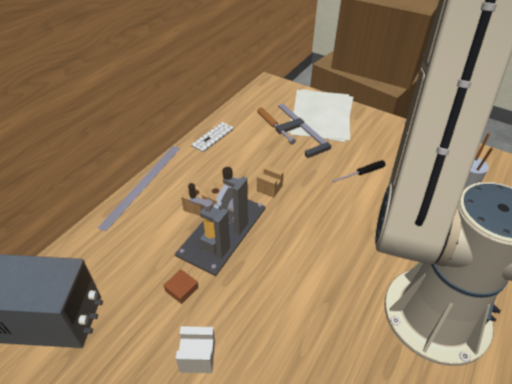

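The head is near scene (290,200) and side (220,225). I'll enlarge both crops.

```bash
python3 - <<'E'
import cv2,numpy as np
a=cv2.imread('pics/scene0.png')[140:240,250:330];b=cv2.imread('pics/side0.png')[155:275,170:270]
a=cv2.resize(a,None,fx=5,fy=5,interpolation=cv2.INTER_CUBIC);b=cv2.resize(b,None,fx=4,fy=4,interpolation=cv2.INTER_CUBIC)
o=np.zeros((500,800,3),np.uint8);o[:500,:400]=a;o[:480,400:]=b;cv2.imwrite('pics/z.png',o)
E
```

```text
(no output)
```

View pics/z.png

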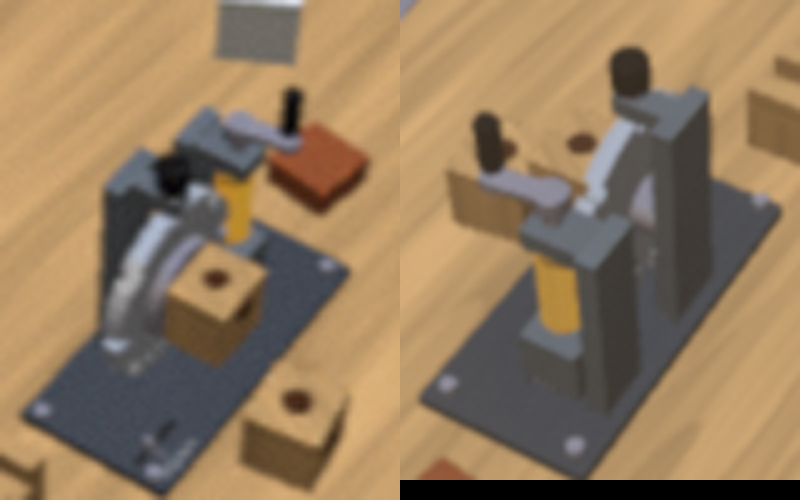

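The crops show the cap at scene (285,175) / side (227.5,173), and the handle at scene (308,162) / side (192,190.5). The crank arm's boss is at scene (297.6,165) / side (208,203). The plate corners are also visible.

```bash
cat > h.py <<'E'
from rig import monitor, imaging, r
import cv2,numpy as np
def P(n,c=None):
    c=c or imaging.camera_info(n);return c['mtx']@np.c_[c['R'],c['t']]
def plane(n,px,z,c=None):
    p=P(n,c);u,v=px
    A=np.array([p[0]-u*p[2],p[1]-v*p[2]]);return np.linalg.solve(A[:,:2],-A[:,3]-A[:,2]*z)
def tri(a,b):
    X=cv2.triangulatePoints(P('scene'),P('side'),np.array(a,float),np.array(b,float))[:,0];return X[:3]/X[3]
E
python3 - <<'E'
from h import *
np.set_printoptions(precision=1,suppress=True)
for n,a,b,z in [('cap',(284.8,175),(227.5,173),208),('handle',(308.2,162),(192,190.5),214),('boss',(297.6,165),(208,203),186)]:
    print(n,tri(a,b),plane('scene',a,z),plane('side',b,z))
for p in [(255,223),(319.6,194.4),(282.6,238.8)]: print('sc',plane('scene',p,12))
for p in [(175,255),(216.25,274.5),(265.5,208)]: print('sd',plane('side',p,12))
E
```

```text
cap [575.1  44.2 206.9] [577.1  44.3] [572.3  43.8]
handle [606.2 144.1 212.7] [607.8 143.9] [603.8 144.2]
boss [569.2 134.2 181.8] [572.2 131.4] [565.2 136.3]
sc [533.2 -68.8]
sc [642.9 200.3]
sc [657.2 -63.1]
sd [633.6 209.6]
sd [506.6 200.1]
sd [520.2 -62.1]
```

```bash
cat >> h.py <<'E'
from scipy.spatial.transform import Rotation as Ro
def to(x,y,z,yaw,s=None):
    s=s or monitor.sense();R=Ro.from_euler('xyz',s['tcp_rot'])
    d=R.inv().apply(np.array([x,y,z])-s['eef_pos'])/50
    T=Ro.from_euler('xyz',[np.pi,0,yaw])
    print('to',np.round(d,3),np.round((R.inv()*T).as_rotvec(degrees=True)/6,3))
E
python3 - <<'E'
from h import *
np.set_printoptions(precision=2,suppress=True)
to(161.8,-603,400,.262);to(565,80,400,.053)
c=imaging.camera_info('wrist');s=monitor.sense()
R=Ro.from_euler('xyz',s['tcp_rot']).as_matrix()
print(c['mtx'],'cam pos in tool',R.T@(-c['R'].T@c['t']-s['eef_pos']),'axes in tool\n',R.T@c['R'].T)
E
```

```text
to [ 0.   -0.01 -3.84] [-0.01 -0.   -0.  ]
to [ 11.33 -11.12  -3.83] [-0.01  0.    1.99]
[[275.15   0.   256.13]
 [  0.   275.15 193.64]
 [  0.     0.     1.  ]] cam pos in tool [  67.67   -0.76 -166.82] axes in tool
 [[ 0.   -0.96 -0.27]
 [ 1.    0.   -0.  ]
 [ 0.   -0.27  0.96]]
```

Call:
drive_tool([
  {"z": -1},
  {"z": -2},
  {"z": -3,"x": 1,"y": -1},
  {"z": -3,"x": 2,"y": -2,"az": 1},
  {"z": -3,"x": 3,"y": -3,"az": 2},
  {"z": -3,"x": 4,"y": -4,"az": 2},
  {"z": -3,"x": 5,"y": -5,"az": 2},
  {"z": -3,"x": 6,"y": -6,"az": 2},
])

```text
invalid input
```

```bash
python3 - <<'E'
from h import *
to(540,85,300,.053)
E
```

```text
to [ 10.872 -11.339  -1.829] [-1.300e-02  1.000e-03  1.994e+00]
```

Call:
drive_tool([
  {"x": 0,"y": 0,"z": -1,"ax": 0,"ay": 0,"az": 0,"hand": 85},
  {"x": 0,"y": 0,"z": -2,"ax": 0,"ay": 0,"az": 0,"hand": 85},
  {"x": 1,"y": -1,"z": -3,"ax": 0,"ay": 0,"az": 0,"hand": 85},
  {"x": 2,"y": -2,"z": -3,"ax": 0,"ay": 0,"az": 1,"hand": 85},
  {"x": 3,"y": -3,"z": -3,"ax": 0,"ay": 0,"az": 2,"hand": 85},
  {"x": 4,"y": -4,"z": -3,"ax": 0,"ay": 0,"az": 2,"hand": 85},
  {"x": 5,"y": -5,"z": -3,"ax": 0,"ay": 0,"az": 2,"hand": 85},
  {"x": 6,"y": -6,"z": -3,"ax": 0,"ay": 0,"az": 2,"hand": 85},
], grip_force=40)

```text
clock: 0.9
eef_pos: [306.9, -351.1, 356.3]
tcp_rot: [3.142, -0.0, 0.052]
contact_force: [1.0, 0.0, -0.1]
opening: 0.995
grasp_force: 0.0
```

```bash
python3 - <<'E'
from h import *
to(540,85,300,.053)
E
```

```text
to [ 5.107 -8.469  1.128] [ 0.    -0.002 -0.011]
```

Call:
drive_tool([
  {"x": 0.5,"y": -0.8,"z": 0,"ax": 0,"ay": 0,"az": 0,"hand": 85},
  {"x": 1,"y": -1.6,"z": 0,"ax": 0,"ay": 0,"az": 0,"hand": 85},
  {"x": 1.5,"y": -2.5,"z": 0,"ax": 0,"ay": 0,"az": 0,"hand": 85},
  {"x": 2,"y": -3.3,"z": 0,"ax": 0,"ay": 0,"az": 0,"hand": 85},
  {"x": 2.5,"y": -4.1,"z": 0,"ax": 0,"ay": 0,"az": 0,"hand": 85},
  {"x": 3,"y": -5,"z": 0.3,"ax": 0,"ay": 0,"az": 0,"hand": 85},
  {"x": 3.5,"y": -5.8,"z": 0.6,"ax": 0,"ay": 0,"az": 0,"hand": 85},
  {"x": 4,"y": -6.6,"z": 1,"ax": 0,"ay": 0,"az": 0,"hand": 85},
])

```text
clock: 1.7
eef_pos: [487.8, -14.4, 308.0]
tcp_rot: [3.141, -0.001, 0.053]
contact_force: [0.4, -0.2, 0.6]
opening: 0.993
grasp_force: 0.0
```

```bash
python3 - <<'E'
from h import *
to(540,85,300,.053)
E
```

```text
to [ 1.147 -1.93   0.16 ] [ 0.002 -0.013 -0.002]
```

Call:
drive_tool([
  {"x": 0.4,"y": -0.7,"z": 0,"ax": 0,"ay": 0,"az": 0,"hand": 85},
  {"x": 0.8,"y": -1.2,"z": 0,"ax": 0,"ay": 0,"az": 0,"hand": 85},
  {"x": 1.0,"y": -1.6,"z": 0,"ax": 0,"ay": 0,"az": 0,"hand": 85},
  {"x": 1.0,"y": -1.6,"z": 0,"ax": 0,"ay": 0,"az": 0,"hand": 85},
  {"x": 1.0,"y": -1.6,"z": 0,"ax": 0,"ay": 0,"az": 0,"hand": 85},
  {"x": 1.0,"y": -1.6,"z": 0,"ax": 0,"ay": 0,"az": 0,"hand": 85},
])

```text
clock: 2.3
eef_pos: [532.2, 65.3, 307.9]
tcp_rot: [3.141, 0.001, 0.052]
contact_force: [0.2, -0.6, 0.3]
opening: 0.996
grasp_force: 0.0
```

```bash
python3 - <<'E'
from h import *
import pickle
s=monitor.sense();c=imaging.camera_info('wrist');i=imaging.grab_frame('wrist')[:,:,::-1]
print(s['eef_pos'],s['contact_force'],s['qpos'])
pickle.dump(c,open('w1.pkl','wb'));cv2.imwrite('pics/w1.png',i);cv2.imwrite('pics/w1b.png',cv2.resize(i,(800,600),interpolation=cv2.INTER_CUBIC))
E
```

```text
[532.24362051  65.28195963 307.87564442] [ 0.23544319 -0.63997492  0.30561735] [ 1.19476414e-01  1.30475043e-01  1.70094164e+00 -3.47672007e-04
  1.31076597e+00  1.63838315e+00]
```

View pics/w1b.png

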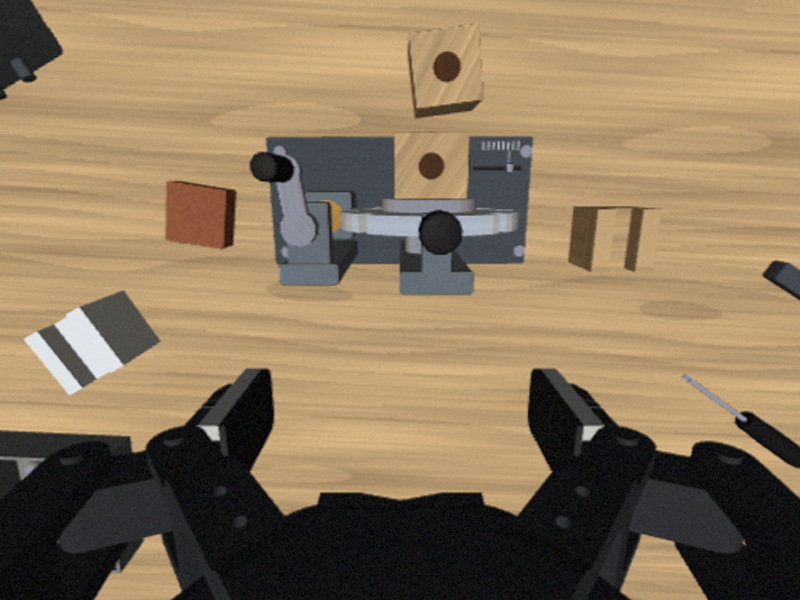

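The cap top is at (440,232) in the view, the handle top at (265,166), the boss at (299,231) and the pointer at (509,167). Next I'll fit the cap and handle blobs and cast rays.

```bash
python3 - <<'E'
from h import *
import pickle
np.set_printoptions(precision=1,suppress=True)
c=pickle.load(open('w1.pkl','rb'));i=cv2.imread('pics/w1.png');k=1.5625
g=i.max(2)
for n,(u,v),w in [('cap',(440,232),24),('handle',(265,166),22)]:
    x0,y0=int(u/k)-w,int(v/k)-w
    m=(g[y0:y0+2*w,x0:x0+2*w]<48).astype(np.uint8)
    N,l,st,ce=cv2.connectedComponentsWithStats(m);j=l[w,w];print(n,st[j],ce[j]+[x0,y0],j)
for n,p,z in [('cap',(440,232),220),('handle',(265,166),232),('boss',(299,231),190),('ptr',(509,167),24),('c1',(266,137),12),('c2',(533,136),12),('c3',(526,262),12)]:
    print(n,plane('wrist',np.array(p)/k,z,c))
E
```

```text
cap [ 11  11  27  28 583] [281.4 148.7] 1
handle [   0    0   44   44 1546] [167.2 105.1] 0
cap [573.7  45. ]
handle [605.1 142.9]
boss [566.4 134.6]
ptr [621.6 -38.1]
c1 [638.1 207.4]
c2 [653.1 -61.5]
c3 [525.  -71.2]
```

```bash
python3 - <<'E'
from h import *
to(574,44.8,240,.056);to(574,44.8,197,.056)
E
```

```text
to [0.812 0.449 1.361] [ 0.002  0.002 -0.043]
to [0.812 0.449 2.221] [ 0.002  0.002 -0.043]
```

Call:
drive_tool([
  {"x": 0.4,"y": 0.2,"z": 0.4,"ax": 0,"ay": 0,"az": -0.04,"hand": 60},
  {"x": 0.8,"y": 0.45,"z": 0.8,"ax": 0,"ay": 0,"az": -0.04,"hand": 60},
  {"x": 0.81,"y": 0.45,"z": 1.2,"ax": 0,"ay": 0,"az": -0.04,"hand": 60},
  {"x": 0.81,"y": 0.45,"z": 1.36,"ax": 0,"ay": 0,"az": -0.04,"hand": 60},
  {"x": 0.81,"y": 0.45,"z": 1.36,"ax": 0,"ay": 0,"az": -0.04,"hand": 60},
  {"x": 0.81,"y": 0.45,"z": 1.36,"ax": 0,"ay": 0,"az": -0.04,"hand": 60},
])

```text
clock: 2.95
eef_pos: [574.4, 45.5, 241.0]
tcp_rot: [-3.142, -0.001, 0.056]
contact_force: [0.3, -0.3, 0.3]
opening: 0.701
grasp_force: 0.0
```

```bash
python3 - <<'E'
from h import *
to(574,44.8,197,.056)
E
```

```text
to [-0.01   0.013  0.879] [-0.    -0.008  0.003]
```

Call:
drive_tool([
  {"x": 0,"y": 0.01,"z": 0.4,"ax": 0,"ay": 0,"az": 0,"hand": 60},
  {"x": 0,"y": 0.01,"z": 0.7,"ax": 0,"ay": 0,"az": 0,"hand": 50},
  {"x": 0,"y": 0.01,"z": 0.88,"ax": 0,"ay": 0,"az": 0,"hand": 40},
  {"x": 0,"y": 0.01,"z": 0.88,"ax": 0,"ay": 0,"az": 0,"hand": 32},
  {"x": 0,"y": 0.01,"z": 0.88,"ax": 0,"ay": 0,"az": 0,"hand": 26},
  {"x": 0,"y": 0.01,"z": 0.88,"ax": 0,"ay": 0,"az": 0,"hand": 20},
  {"x": 0,"y": 0.01,"z": 0.88,"ax": 0,"ay": 0,"az": 0,"hand": 20},
  {"x": 0,"y": 0.01,"z": 0.88,"ax": 0,"ay": 0,"az": 0,"hand": 20},
], grip_force=30)

```text
clock: 3.75
eef_pos: [575.2, 45.1, 197.3]
tcp_rot: [3.141, -0.002, 0.057]
contact_force: [-0.9, -0.9, 5.8]
opening: 0.232
grasp_force: 3.2
```

```bash
python3 - <<'E'
from h import *
import pickle
print(monitor.sense()['opening'],monitor.sense()['grasp_force'])
a=imaging.grab_frame('wrist')[:,:,::-1][80:330,150:400]
b=imaging.grab_frame('side')[:,:,::-1][140:240,180:260]
a=cv2.resize(a,(480,480));b=cv2.resize(b,(320,400),interpolation=cv2.INTER_CUBIC)
o=np.zeros((480,800,3),np.uint8);o[:,:480]=a;o[:400,480:]=b;cv2.imwrite('pics/g1.png',o)
E
```

```text
0.2320667854820631 3.241362097032834
```

View pics/g1.png

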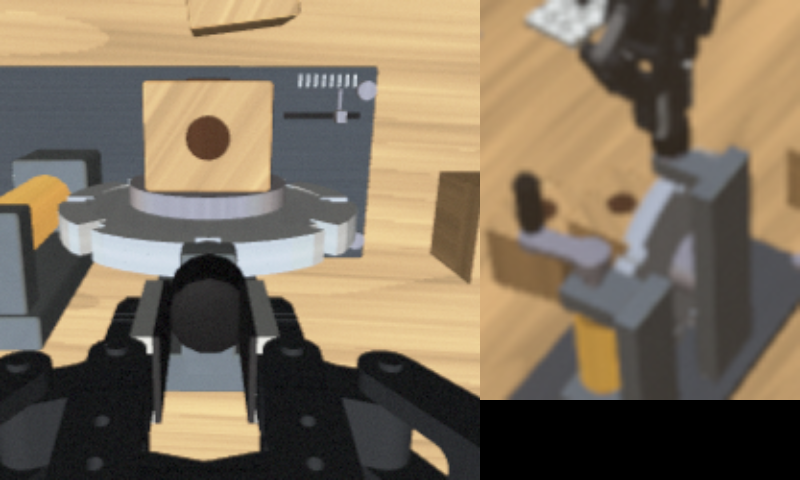

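The cap sits between the pads with only slight grip, so I'll let the fingers close fully.

Call:
drive_tool([
  {"x": 0,"y": 0,"z": 0,"ax": 0,"ay": 0,"az": 0,"hand": 10},
  {"x": 0,"y": 0,"z": 0,"ax": 0,"ay": 0,"az": 0,"hand": 10},
  {"x": 0,"y": 0,"z": 0,"ax": 0,"ay": 0,"az": 0,"hand": 10},
  {"x": 0,"y": 0,"z": 0,"ax": 0,"ay": 0,"az": 0,"hand": 10},
], grip_force=40)

```text
clock: 4.25
eef_pos: [575.5, 45.2, 197.5]
tcp_rot: [3.142, -0.003, 0.057]
contact_force: [-0.2, -0.4, 7.9]
opening: 0.117
grasp_force: 3.6
```

```bash
python3 - <<'E'
from h import *
import pickle
a=imaging.grab_frame('wrist')[:,:,::-1][130:330,170:370]
cv2.imwrite('pics/g2.png',cv2.resize(a,(600,600),interpolation=cv2.INTER_CUBIC))
E
```

```text
(no output)
```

View pics/g2.png

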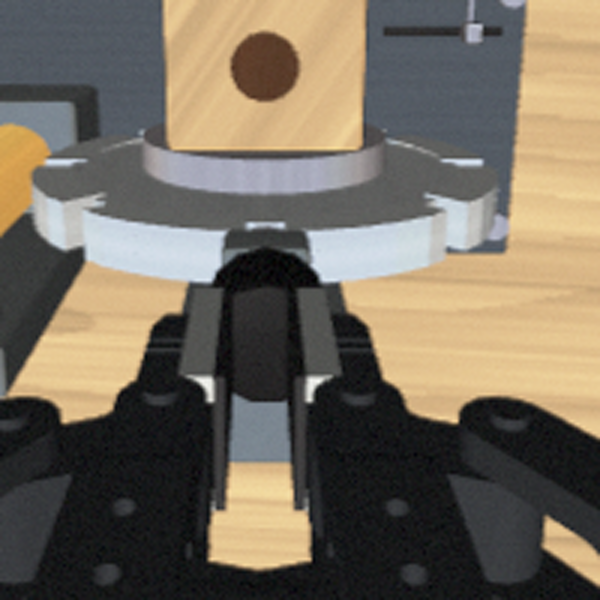

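The reading is ambiguous: the tips sit at cap level, but the opening reads 10 mm on a 26 mm cap. A small lift test should show whether the grip holds.

Call:
drive_tool([
  {"x": 0,"y": 0,"z": -0.04,"ax": 0,"ay": 0,"az": 0,"hand": 10},
  {"x": 0,"y": 0,"z": -0.08,"ax": 0,"ay": 0,"az": 0,"hand": 10},
  {"x": 0,"y": 0,"z": -0.12,"ax": 0,"ay": 0,"az": 0,"hand": 10},
  {"x": 0,"y": 0,"z": -0.12,"ax": 0,"ay": 0,"az": 0,"hand": 10},
])

```text
clock: 4.7
eef_pos: [574.5, 45.2, 202.3]
tcp_rot: [-3.142, -0.0, 0.057]
contact_force: [-0.3, -0.7, 0.5]
opening: 0.116
grasp_force: 0.0
```

```bash
python3 - <<'E'
from h import *
b=imaging.grab_frame('side')[:,:,::-1][145:205,190:260]
a=imaging.grab_frame('wrist')[:,:,::-1][180:280,200:330]
o=np.zeros((600,800,3),np.uint8)
o[:300,:350]=cv2.resize(b,None,fx=5,fy=5,interpolation=cv2.INTER_CUBIC);o[:300,350:740]=cv2.resize(a,None,fx=3,fy=3,interpolation=cv2.INTER_CUBIC)
# brighten
o=np.clip(255*(o/255.)**0.5,0,255).astype(np.uint8)
cv2.imwrite('pics/g3.png',o[:300])
E
```

```text
(no output)
```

View pics/g3.png

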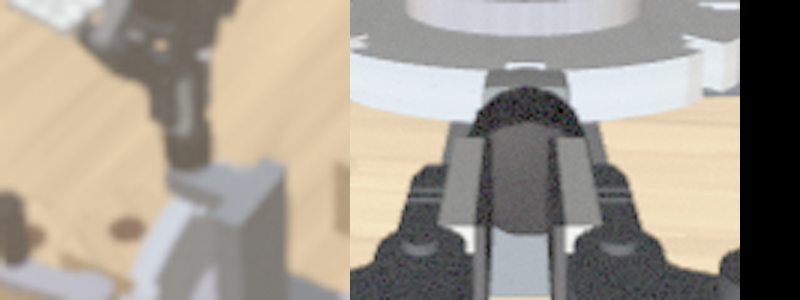

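The brightened view shows the pads overlapping the cap top, and the upward force vanished after lifting 5 mm. So the tips stood on top of the cap and were not beside it. I'll reopen, go lower and grip again.

Call:
drive_tool([
  {"x": 0,"y": 0,"z": -0.1,"ax": 0,"ay": 0,"az": 0,"hand": 60},
  {"x": 0,"y": 0,"z": -0.1,"ax": 0,"ay": 0,"az": 0,"hand": 60},
  {"x": 0,"y": 0,"z": -0.1,"ax": 0,"ay": 0,"az": 0,"hand": 60},
  {"x": 0,"y": 0,"z": 0.2,"ax": 0,"ay": 0,"az": 0,"hand": 60},
  {"x": 0,"y": 0,"z": 0.34,"ax": 0,"ay": 0,"az": 0,"hand": 50},
  {"x": 0,"y": 0,"z": 0.34,"ax": 0,"ay": 0,"az": 0,"hand": 40},
  {"x": 0,"y": 0,"z": 0.34,"ax": 0,"ay": 0,"az": 0,"hand": 30},
  {"x": 0,"y": 0,"z": 0.34,"ax": 0,"ay": 0,"az": 0,"hand": 20},
])

```text
clock: 5.6
eef_pos: [574.6, 43.8, 185.6]
tcp_rot: [3.139, -0.0, 0.057]
contact_force: [-0.1, -7.4, -0.1]
opening: 0.284
grasp_force: 39.3
```

Call:
drive_tool([
  {"x": 0,"y": 0,"z": 0,"ax": 0,"ay": 0,"az": 0,"hand": 20},
  {"x": 0,"y": 0,"z": 0,"ax": 0,"ay": 0,"az": 0,"hand": 20},
  {"x": 0,"y": 0,"z": 0,"ax": 0,"ay": 0,"az": 0,"hand": 20},
])

```text
clock: 5.9
eef_pos: [574.6, 43.8, 185.6]
tcp_rot: [3.139, -0.0, 0.057]
contact_force: [-0.5, -6.3, -0.1]
opening: 0.278
grasp_force: 39.2
```

Call:
drive_tool([
  {"x": 0,"y": 0.02,"z": 0,"ax": 0,"ay": 0,"az": 0,"hand": 20},
  {"x": 0,"y": 0.02,"z": -0.06,"ax": 0,"ay": 0,"az": 0,"hand": 20},
  {"x": 0,"y": 0.02,"z": -0.13,"ax": 0,"ay": 0,"az": 0,"hand": 20},
  {"x": 0,"y": 0.02,"z": -0.2,"ax": 0,"ay": 0,"az": 0,"hand": 20},
  {"x": 0,"y": 0.02,"z": -0.26,"ax": 0,"ay": 0,"az": 0,"hand": 20},
  {"x": 0,"y": 0.02,"z": -0.26,"ax": 0,"ay": 0,"az": 0,"hand": 20},
  {"x": 0,"y": 0.02,"z": -0.26,"ax": 0,"ay": 0,"az": 0,"hand": 20},
  {"x": 0,"y": 0.02,"z": -0.26,"ax": 0,"ay": 0,"az": 0,"hand": 20},
])

```text
clock: 6.7
eef_pos: [574.6, 43.8, 198.7]
tcp_rot: [3.141, -0.0, 0.057]
contact_force: [0.2, -4.8, -0.9]
opening: 0.286
grasp_force: 39.8
```

Call:
drive_tool([
  {"x": 0,"y": 0,"z": 0,"ax": 0,"ay": 0,"az": 0,"hand": 35},
  {"x": 0,"y": 0,"z": 0,"ax": 0,"ay": 0,"az": 0,"hand": 50},
  {"x": 0,"y": 0,"z": 0,"ax": 0,"ay": 0,"az": 0,"hand": 60},
  {"x": 0,"y": 0,"z": -0.4,"ax": 0,"ay": 0,"az": 0,"hand": 60},
  {"x": -0.2,"y": -0.5,"z": -1.1,"ax": 0,"ay": 0,"az": 0,"hand": 60},
  {"x": -0.4,"y": -0.7,"z": -1.8,"ax": 0,"ay": 0,"az": 0,"hand": 60},
  {"x": -0.4,"y": -0.7,"z": -1.8,"ax": 0,"ay": 0,"az": 0,"hand": 60},
  {"x": -0.4,"y": -0.7,"z": -1.8,"ax": 0,"ay": 0,"az": 0,"hand": 60},
])

```text
clock: 7.5
eef_pos: [552.9, 78.5, 288.9]
tcp_rot: [-3.141, -0.002, 0.057]
contact_force: [0.6, 0.0, -0.8]
opening: 0.7
grasp_force: 0.0
```

```bash
python3 - <<'E'
from h import *
import pickle
s=monitor.sense();c=imaging.camera_info('wrist');i=imaging.grab_frame('wrist')[:,:,::-1]
print(s['eef_pos'],s['contact_force'])
pickle.dump(c,open('w2.pkl','wb'));cv2.imwrite('pics/w2.png',i);a=i[40:220,100:340]
cv2.imwrite('pics/w2b.png',cv2.resize(a,(800,600),interpolation=cv2.INTER_CUBIC))
E
```

```text
[552.85559513  78.46805088 288.92028951] [ 0.60154883  0.0419656  -0.76660768]
```

View pics/w2b.png

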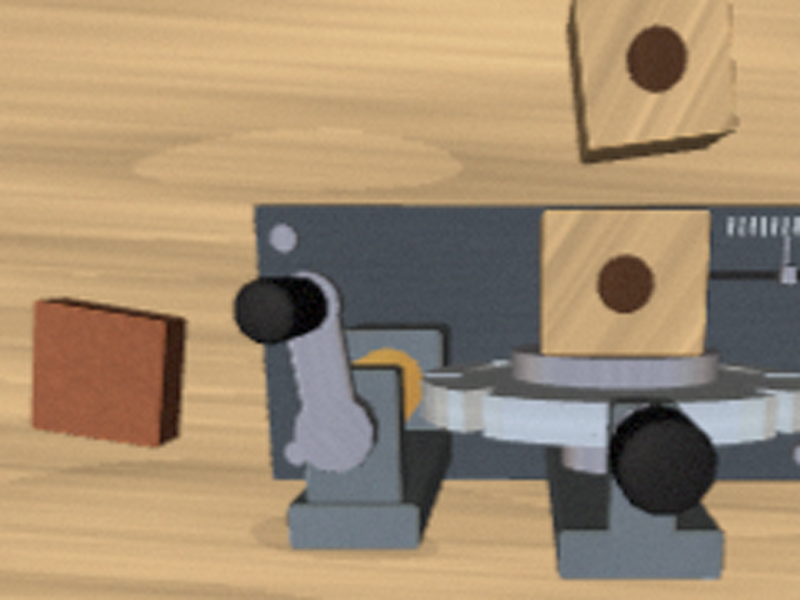

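The handle top is at view (266,310), the boss at (335,430), and the raised cap's top at (662,460).

```bash
python3 - <<'E'
from h import *
import pickle
np.set_printoptions(precision=1,suppress=True)
c=pickle.load(open('w2.pkl','rb'))
f=lambda u,v:(100+u*.3,40+v*.3)
for n,p,z in [('cap',f(662,460),233),('cap220',f(662,460),220),('handle',f(266,310),232),('foot',f(312,300),190),('boss',f(335,430),187)]: print(n,plane('wrist',p,z,c))
to(605,143.5,250,.057);to(605,143.5,188,.057)
E
```

```text
cap [574.4  45.5]
cap220 [571.8  43.3]
handle [605.2 143.3]
foot [605.9 141.6]
boss [568.5 135.5]
to [ 1.1 -1.2  0.8] [-0.  0. -0.]
to [ 1.1 -1.2  2. ] [-0.  0. -0.]
```

Call:
drive_tool([
  {"x": 0.2,"y": -0.2,"z": 0,"ax": 0,"ay": 0,"az": -1.4,"hand": 60},
  {"x": 0.4,"y": -0.4,"z": 0,"ax": 0,"ay": 0,"az": -2.8,"hand": 60},
  {"x": 0.6,"y": -0.6,"z": 0,"ax": 0,"ay": 0,"az": -4.2,"hand": 60},
  {"x": 0.8,"y": -0.8,"z": 0,"ax": 0,"ay": 0,"az": -5.6,"hand": 60},
  {"x": 1.0,"y": -1.0,"z": 0,"ax": 0,"ay": 0,"az": -7,"hand": 60},
  {"x": 1.1,"y": -1.2,"z": 0.1,"ax": 0,"ay": 0,"az": -8.4,"hand": 55},
  {"x": 1.1,"y": -1.2,"z": 0.2,"ax": 0,"ay": 0,"az": -9.8,"hand": 50},
  {"x": 1.1,"y": -1.2,"z": 0.3,"ax": 0,"ay": 0,"az": -11.2,"hand": 50},
])

```text
clock: 8.35
eef_pos: [603.6, 140.8, 270.6]
tcp_rot: [-3.139, 0.002, 1.235]
contact_force: [0.4, 0.8, 0.8]
opening: 0.585
grasp_force: 0.0
```

Call:
drive_tool([
  {"x": 0,"y": 0,"z": 0.1,"ax": 0,"ay": 0,"az": -1.3,"hand": 50},
  {"x": 0,"y": 0,"z": 0.2,"ax": 0,"ay": 0,"az": -2.6,"hand": 50},
  {"x": 0,"y": 0,"z": 0.3,"ax": 0,"ay": 0,"az": -3.8,"hand": 50},
  {"x": 0,"y": 0,"z": 0.3,"ax": 0,"ay": 0,"az": -3.8,"hand": 50},
  {"x": 0,"y": 0,"z": 0.3,"ax": 0,"ay": 0,"az": -3.8,"hand": 50},
])

```text
clock: 8.85
eef_pos: [603.7, 140.6, 256.9]
tcp_rot: [-3.14, 0.0, 1.623]
contact_force: [-0.1, 0.5, 0.4]
opening: 0.585
grasp_force: 0.0
```

```bash
python3 - <<'E'
from h import *
to(606,142.8,191,1.627);print(monitor.sense()['eef_pos'],monitor.sense()['tcp_rot'],monitor.sense()['qpos'])
E
```

```text
to [0.041 0.051 1.317] [-0.019  0.003 -0.035]
[603.69257853 140.64511718 256.85638983] [-3.13961731e+00  2.74615525e-04  1.62328645e+00] [2.26429821e-01 3.05586509e-01 1.59054946e+00 7.52915175e-05
 1.24744975e+00 1.73915973e-01]
```

Call:
drive_tool([
  {"x": 0.04,"y": 0.05,"z": 0.4,"ax": 0,"ay": 0,"az": 0,"hand": 50},
  {"x": 0.04,"y": 0.05,"z": 0.8,"ax": 0,"ay": 0,"az": 0,"hand": 50},
  {"x": 0.04,"y": 0.05,"z": 1.15,"ax": 0,"ay": 0,"az": 0,"hand": 45},
  {"x": 0.04,"y": 0.05,"z": 1.32,"ax": 0,"ay": 0,"az": 0,"hand": 40},
  {"x": 0.04,"y": 0.05,"z": 1.32,"ax": 0,"ay": 0,"az": 0,"hand": 30},
  {"x": 0.04,"y": 0.05,"z": 1.32,"ax": 0,"ay": 0,"az": 0,"hand": 20},
  {"x": 0.04,"y": 0.05,"z": 1.32,"ax": 0,"ay": 0,"az": 0,"hand": 8},
  {"x": 0.04,"y": 0.05,"z": 1.32,"ax": 0,"ay": 0,"az": 0,"hand": 8},
], grip_force=40)

```text
clock: 9.65
eef_pos: [605.6, 143.0, 192.9]
tcp_rot: [-3.14, 0.0, 1.627]
contact_force: [-5.1, -1.4, 2.4]
opening: 0.166
grasp_force: 39.0
```

Call:
drive_tool([
  {"x": 0,"y": 0,"z": 0,"ax": 0,"ay": 0,"az": 0,"hand": 8},
  {"x": 0,"y": 0,"z": 0,"ax": 0,"ay": 0,"az": 0,"hand": 8},
  {"x": 0,"y": 0,"z": 0,"ax": 0,"ay": 0,"az": 0,"hand": 8},
])

```text
clock: 9.95
eef_pos: [605.6, 143.0, 192.9]
tcp_rot: [-3.14, 0.0, 1.627]
contact_force: [-4.4, -0.8, 1.5]
opening: 0.166
grasp_force: 39.0
```

```bash
python3 - <<'E'
import numpy as np
f=np.arange(8,8-361,-10);x=.76*np.sin(np.radians(f));y=.76*np.cos(np.radians(f))
for i in range(36): print(f[i+1],'%.3f %.3f'%(x[i+1]-x[i],y[i+1]-y[i]))
E
```

```text
-2 -0.132 0.007
-12 -0.131 -0.016
-22 -0.127 -0.039
-32 -0.118 -0.060
-42 -0.106 -0.080
-52 -0.090 -0.097
-62 -0.072 -0.111
-72 -0.052 -0.122
-82 -0.030 -0.129
-92 -0.007 -0.132
-102 0.016 -0.131
-112 0.039 -0.127
-122 0.060 -0.118
-132 0.080 -0.106
-142 0.097 -0.090
-152 0.111 -0.072
-162 0.122 -0.052
-172 0.129 -0.030
-182 0.132 -0.007
-192 0.131 0.016
-202 0.127 0.039
-212 0.118 0.060
-222 0.106 0.080
-232 0.090 0.097
-242 0.072 0.111
-252 0.052 0.122
-262 0.030 0.129
-272 0.007 0.132
-282 -0.016 0.131
-292 -0.039 0.127
-302 -0.060 0.118
-312 -0.080 0.106
-322 -0.097 0.090
-332 -0.111 0.072
-342 -0.122 0.052
-352 -0.129 0.030
```

Call:
drive_tool([
  {"x": -0.13,"y": -0.015,"z": 0,"ax": 0,"ay": 0,"az": 0,"hand": 8},
  {"x": -0.13,"y": -0.015,"z": 0,"ax": 0,"ay": 0,"az": 0,"hand": 8},
])

```text
clock: 10.15
eef_pos: [606.1, 136.1, 192.9]
tcp_rot: [3.141, 0.0, 1.627]
contact_force: [-3.9, -0.5, 3.2]
opening: 0.165
grasp_force: 39.2
```

Call:
drive_tool([
  {"x": -0.13,"y": -0.016,"z": 0,"ax": 0,"ay": 0,"az": 0,"hand": 8},
  {"x": -0.13,"y": -0.016,"z": 0,"ax": 0,"ay": 0,"az": 0,"hand": 8},
])

```text
clock: 10.35
eef_pos: [605.6, 129.5, 192.8]
tcp_rot: [3.141, -0.0, 1.627]
contact_force: [-4.1, 0.8, 6.2]
opening: 0.163
grasp_force: 39.5
```

Call:
drive_tool([
  {"x": -0.127,"y": -0.039,"z": 0,"ax": 0,"ay": 0,"az": 0,"hand": 8},
  {"x": -0.127,"y": -0.039,"z": 0,"ax": 0,"ay": 0,"az": 0,"hand": 8},
])

```text
clock: 10.55
eef_pos: [604.0, 123.2, 192.8]
tcp_rot: [3.141, -0.0, 1.627]
contact_force: [-5.1, 1.7, 4.9]
opening: 0.164
grasp_force: 39.5
```

Call:
drive_tool([
  {"x": -0.118,"y": -0.06,"z": 0,"ax": 0,"ay": 0,"az": 0,"hand": 8},
  {"x": -0.118,"y": -0.06,"z": 0,"ax": 0,"ay": 0,"az": 0,"hand": 8},
])

```text
clock: 10.75
eef_pos: [601.3, 117.3, 192.8]
tcp_rot: [3.141, -0.001, 1.627]
contact_force: [-4.6, 2.1, 5.2]
opening: 0.163
grasp_force: 39.4
```

Call:
drive_tool([
  {"x": -0.094,"y": -0.096,"z": 0,"ax": 0,"ay": 0,"az": 0,"hand": 8},
  {"x": -0.094,"y": -0.096,"z": 0,"ax": 0,"ay": 0,"az": 0,"hand": 8},
])

```text
clock: 10.95
eef_pos: [597.3, 112.1, 192.9]
tcp_rot: [3.14, 0.0, 1.627]
contact_force: [-1.6, 1.3, 5.2]
opening: 0.168
grasp_force: 39.5
```

Call:
drive_tool([
  {"x": -0.09,"y": -0.097,"z": 0,"ax": 0,"ay": 0,"az": 0,"hand": 8},
  {"x": -0.09,"y": -0.097,"z": 0,"ax": 0,"ay": 0,"az": 0,"hand": 8},
])

```text
clock: 11.15
eef_pos: [593.7, 108.2, 192.9]
tcp_rot: [3.137, -0.002, 1.627]
contact_force: [2.3, 4.0, 2.0]
opening: 0.163
grasp_force: 39.2
```

Call:
drive_tool([
  {"x": -0.072,"y": -0.111,"z": 0,"ax": 0,"ay": 0,"az": 0,"hand": 8},
  {"x": -0.072,"y": -0.111,"z": 0,"ax": 0,"ay": 0,"az": 0,"hand": 8},
])

```text
clock: 11.35
eef_pos: [588.7, 104.4, 193.0]
tcp_rot: [3.137, -0.001, 1.627]
contact_force: [3.0, 4.7, 2.0]
opening: 0.169
grasp_force: 39.2
```

Call:
drive_tool([
  {"x": -0.052,"y": -0.122,"z": 0,"ax": 0,"ay": 0,"az": 0,"hand": 8},
  {"x": -0.052,"y": -0.122,"z": 0,"ax": 0,"ay": 0,"az": 0,"hand": 8},
])

```text
clock: 11.55
eef_pos: [583.0, 101.3, 193.0]
tcp_rot: [3.136, -0.001, 1.627]
contact_force: [3.7, 4.4, 1.2]
opening: 0.164
grasp_force: 39.2
```

Call:
drive_tool([
  {"x": -0.03,"y": -0.129,"z": 0,"ax": 0,"ay": 0,"az": 0,"hand": 8},
  {"x": -0.03,"y": -0.129,"z": 0,"ax": 0,"ay": 0,"az": 0,"hand": 8},
])

```text
clock: 11.75
eef_pos: [576.8, 99.2, 193.0]
tcp_rot: [3.136, -0.001, 1.627]
contact_force: [5.6, 2.6, -0.1]
opening: 0.166
grasp_force: 39.2
```

Call:
drive_tool([
  {"x": -0.007,"y": -0.132,"z": 0,"ax": 0,"ay": 0,"az": 0,"hand": 8},
  {"x": -0.007,"y": -0.132,"z": 0,"ax": 0,"ay": 0,"az": 0,"hand": 8},
])

```text
clock: 11.95
eef_pos: [570.4, 98.2, 193.0]
tcp_rot: [3.136, -0.0, 1.627]
contact_force: [5.8, 0.6, 0.4]
opening: 0.164
grasp_force: 39.3
```

Takeup lies between measured angles −39° and −47° about the axis, so I take −44.5°. The load is about 5–6 N. Next I'll tabulate 20° rows for the remaining 1040°.

```bash
python3 - <<'E'
import numpy as np,json
a=-92
for k in range(7):
    n=8 if k<6 else 4
    f=a-20*np.arange(0,n+1);x=.76*np.sin(np.radians(f));y=.76*np.cos(np.radians(f))
    print(f[0],'->',f[-1],' '.join('(%.3f,%.3f)'%(p,q) for p,q in zip(x[1:]-x[0],y[1:]-y[0])));a=f[-1]
E
```

```text
-92 -> -252 (0.055,-0.258) (0.195,-0.482) (0.403,-0.645) (0.654,-0.726) (0.918,-0.717) (1.162,-0.618) (1.358,-0.441) (1.482,-0.208)
-252 -> -412 (0.037,0.261) (-0.018,0.520) (-0.158,0.743) (-0.366,0.906) (-0.617,0.987) (-0.881,0.978) (-1.126,0.879) (-1.322,0.703)
-412 -> -572 (-0.124,-0.233) (-0.161,-0.494) (-0.106,-0.753) (0.034,-0.976) (0.242,-1.139) (0.493,-1.221) (0.757,-1.211) (1.002,-1.112)
-572 -> -732 (0.196,0.177) (0.320,0.410) (0.357,0.671) (0.302,0.929) (0.162,1.153) (-0.046,1.316) (-0.297,1.397) (-0.561,1.388)
-732 -> -892 (-0.245,-0.099) (-0.441,-0.275) (-0.565,-0.509) (-0.602,-0.770) (-0.547,-1.028) (-0.407,-1.252) (-0.199,-1.414) (0.052,-1.496)
-892 -> -1052 (0.264,0.009) (0.509,0.108) (0.705,0.285) (0.829,0.518) (0.865,0.779) (0.810,1.037) (0.671,1.261) (0.463,1.424)
-1052 -> -1132 (-0.251,0.082) (-0.515,0.072) (-0.760,-0.027) (-0.956,-0.203)
```

Call:
drive_tool([
  {"x": 0.055,"y": -0.258,"z": 0,"ax": 0,"ay": 0,"az": 0,"hand": 8},
  {"x": 0.195,"y": -0.482,"z": 0,"ax": 0,"ay": 0,"az": 0,"hand": 8},
  {"x": 0.403,"y": -0.645,"z": 0,"ax": 0,"ay": 0,"az": 0,"hand": 8},
  {"x": 0.654,"y": -0.726,"z": 0,"ax": 0,"ay": 0,"az": 0,"hand": 8},
  {"x": 0.918,"y": -0.717,"z": 0,"ax": 0,"ay": 0,"az": 0,"hand": 8},
  {"x": 1.162,"y": -0.618,"z": 0,"ax": 0,"ay": 0,"az": 0,"hand": 8},
  {"x": 1.358,"y": -0.441,"z": 0,"ax": 0,"ay": 0,"az": 0,"hand": 8},
  {"x": 1.482,"y": -0.208,"z": 0,"ax": 0,"ay": 0,"az": 0,"hand": 8},
])

```text
clock: 12.75
eef_pos: [552.5, 171.3, 192.7]
tcp_rot: [-3.14, 0.001, 1.628]
contact_force: [-9.0, -3.3, 10.7]
opening: 0.165
grasp_force: 40.6
```

Call:
drive_tool([
  {"x": 0.037,"y": 0.261,"z": 0,"ax": 0,"ay": 0,"az": 0,"hand": 8},
  {"x": -0.018,"y": 0.52,"z": 0,"ax": 0,"ay": 0,"az": 0,"hand": 8},
  {"x": -0.158,"y": 0.743,"z": 0,"ax": 0,"ay": 0,"az": 0,"hand": 8},
  {"x": -0.366,"y": 0.906,"z": 0,"ax": 0,"ay": 0,"az": 0,"hand": 8},
  {"x": -0.617,"y": 0.987,"z": 0,"ax": 0,"ay": 0,"az": 0,"hand": 8},
  {"x": -0.881,"y": 0.978,"z": 0,"ax": 0,"ay": 0,"az": 0,"hand": 8},
  {"x": -1.126,"y": 0.879,"z": 0,"ax": 0,"ay": 0,"az": 0,"hand": 8},
  {"x": -1.322,"y": 0.703,"z": 0,"ax": 0,"ay": 0,"az": 0,"hand": 8},
])

```text
clock: 13.55
eef_pos: [594.4, 108.6, 193.0]
tcp_rot: [3.137, -0.003, 1.627]
contact_force: [4.0, 8.5, 2.3]
opening: 0.162
grasp_force: 39.8
```

```bash
python3 - <<'E'
from h import *
s=monitor.sense();print(s['eef_pos'],s['contact_force'])
i=imaging.grab_frame('wrist')[:,:,::-1];cv2.imwrite('pics/w3.png',i)
E
```

```text
[594.3927146  108.56015445 192.95347914] [3.99854464 8.4712702  2.2715361 ]
```

Call:
drive_tool([
  {"x": -0.124,"y": -0.233,"z": 0,"ax": 0,"ay": 0,"az": 0,"hand": 8},
  {"x": -0.161,"y": -0.494,"z": 0,"ax": 0,"ay": 0,"az": 0,"hand": 8},
  {"x": -0.106,"y": -0.753,"z": 0,"ax": 0,"ay": 0,"az": 0,"hand": 8},
  {"x": 0.034,"y": -0.976,"z": 0,"ax": 0,"ay": 0,"az": 0,"hand": 8},
  {"x": 0.242,"y": -1.139,"z": 0,"ax": 0,"ay": 0,"az": 0,"hand": 8},
  {"x": 0.493,"y": -1.221,"z": 0,"ax": 0,"ay": 0,"az": 0,"hand": 8},
  {"x": 0.757,"y": -1.211,"z": 0,"ax": 0,"ay": 0,"az": 0,"hand": 8},
  {"x": 1.002,"y": -1.112,"z": 0,"ax": 0,"ay": 0,"az": 0,"hand": 8},
])

```text
clock: 14.4
eef_pos: [533.5, 153.2, 192.7]
tcp_rot: [-3.141, 0.003, 1.627]
contact_force: [-2.8, -8.0, 10.4]
opening: 0.162
grasp_force: 40.6
```

Call:
drive_tool([
  {"x": 0.196,"y": 0.177,"z": 0,"ax": 0,"ay": 0,"az": 0,"hand": 8},
  {"x": 0.32,"y": 0.41,"z": 0,"ax": 0,"ay": 0,"az": 0,"hand": 8},
  {"x": 0.357,"y": 0.671,"z": 0,"ax": 0,"ay": 0,"az": 0,"hand": 8},
  {"x": 0.302,"y": 0.929,"z": 0,"ax": 0,"ay": 0,"az": 0,"hand": 8},
  {"x": 0.162,"y": 1.153,"z": 0,"ax": 0,"ay": 0,"az": 0,"hand": 8},
  {"x": -0.046,"y": 1.316,"z": 0,"ax": 0,"ay": 0,"az": 0,"hand": 8},
  {"x": -0.297,"y": 1.397,"z": 0,"ax": 0,"ay": 0,"az": 0,"hand": 8},
  {"x": -0.561,"y": 1.388,"z": 0,"ax": 0,"ay": 0,"az": 0,"hand": 8},
])

```text
clock: 15.2
eef_pos: [605.9, 131.7, 192.8]
tcp_rot: [3.14, -0.003, 1.627]
contact_force: [-3.0, 8.0, 5.5]
opening: 0.166
grasp_force: 40.2
```

Call:
drive_tool([
  {"x": -0.245,"y": -0.099,"z": 0,"ax": 0,"ay": 0,"az": 0,"hand": 8},
  {"x": -0.441,"y": -0.275,"z": 0,"ax": 0,"ay": 0,"az": 0,"hand": 8},
  {"x": -0.565,"y": -0.509,"z": 0,"ax": 0,"ay": 0,"az": 0,"hand": 8},
  {"x": -0.602,"y": -0.77,"z": 0,"ax": 0,"ay": 0,"az": 0,"hand": 8},
  {"x": -0.547,"y": -1.028,"z": 0,"ax": 0,"ay": 0,"az": 0,"hand": 8},
  {"x": -0.407,"y": -1.252,"z": 0,"ax": 0,"ay": 0,"az": 0,"hand": 8},
  {"x": -0.199,"y": -1.414,"z": 0,"ax": 0,"ay": 0,"az": 0,"hand": 8},
  {"x": 0.052,"y": -1.496,"z": 0,"ax": 0,"ay": 0,"az": 0,"hand": 8},
])

```text
clock: 16.0
eef_pos: [530.8, 127.1, 192.9]
tcp_rot: [3.139, 0.003, 1.627]
contact_force: [1.3, -8.0, 6.7]
opening: 0.165
grasp_force: 40.3
```

Call:
drive_tool([
  {"x": 0.264,"y": 0.009,"z": 0,"ax": 0,"ay": 0,"az": 0,"hand": 8},
  {"x": 0.509,"y": 0.108,"z": 0,"ax": 0,"ay": 0,"az": 0,"hand": 8},
  {"x": 0.705,"y": 0.285,"z": 0,"ax": 0,"ay": 0,"az": 0,"hand": 8},
  {"x": 0.829,"y": 0.518,"z": 0,"ax": 0,"ay": 0,"az": 0,"hand": 8},
  {"x": 0.865,"y": 0.779,"z": 0,"ax": 0,"ay": 0,"az": 0,"hand": 8},
  {"x": 0.81,"y": 1.037,"z": 0,"ax": 0,"ay": 0,"az": 0,"hand": 8},
  {"x": 0.671,"y": 1.261,"z": 0,"ax": 0,"ay": 0,"az": 0,"hand": 8},
  {"x": 0.463,"y": 1.424,"z": 0,"ax": 0,"ay": 0,"az": 0,"hand": 8},
])

```text
clock: 16.8
eef_pos: [599.9, 157.1, 192.8]
tcp_rot: [-3.141, -0.002, 1.628]
contact_force: [-5.7, 5.5, 8.7]
opening: 0.165
grasp_force: 40.6
```

Call:
drive_tool([
  {"x": -0.251,"y": 0.082,"z": 0,"ax": 0,"ay": 0,"az": 0,"hand": 8},
  {"x": -0.515,"y": 0.072,"z": 0,"ax": 0,"ay": 0,"az": 0,"hand": 8},
  {"x": -0.76,"y": -0.027,"z": 0,"ax": 0,"ay": 0,"az": 0,"hand": 8},
  {"x": -0.86,"y": -0.11,"z": 0,"ax": 0,"ay": 0,"az": 0,"hand": 8},
  {"x": -0.92,"y": -0.17,"z": 0,"ax": 0,"ay": 0,"az": 0,"hand": 8},
  {"x": -0.94,"y": -0.185,"z": 0,"ax": 0,"ay": 0,"az": 0,"hand": 8},
  {"x": -0.94,"y": -0.185,"z": 0,"ax": 0,"ay": 0,"az": 0,"hand": 8},
])

```text
clock: 17.5
eef_pos: [595.0, 109.5, 192.9]
tcp_rot: [3.137, -0.002, 1.627]
contact_force: [3.4, 6.5, 2.1]
opening: 0.164
grasp_force: 40.0
```

Measured angle is −44.4°, three turns from takeup. Next I'll release, rise and go back to the first viewing pose to check the notch.

Call:
drive_tool([
  {"x": 0,"y": 0,"z": 0,"ax": 0,"ay": 0,"az": 0,"hand": 25},
  {"x": 0,"y": 0,"z": 0,"ax": 0,"ay": 0,"az": 0,"hand": 45},
  {"x": 0,"y": 0,"z": 0,"ax": 0,"ay": 0,"az": 0,"hand": 55},
  {"x": 0,"y": 0,"z": -0.6,"ax": 0,"ay": 0,"az": 0,"hand": 60},
  {"x": 0,"y": 0,"z": -1.3,"ax": 0,"ay": 0,"az": 1.4,"hand": 60},
  {"x": -0.2,"y": -0.3,"z": -2,"ax": 0,"ay": 0,"az": 2.8,"hand": 60},
  {"x": -0.4,"y": -0.6,"z": -2.3,"ax": 0,"ay": 0,"az": 4.2,"hand": 60},
  {"x": -0.6,"y": -0.9,"z": -2.3,"ax": 0,"ay": 0,"az": 5.6,"hand": 60},
])

```text
clock: 18.3
eef_pos: [550.7, 75.7, 309.7]
tcp_rot: [3.138, -0.002, 1.035]
contact_force: [-0.5, -0.6, -0.5]
opening: 0.704
grasp_force: 0.0
```

Call:
drive_tool([
  {"x": 0,"y": 0,"z": 0,"ax": 0,"ay": 0,"az": 1.4,"hand": 60},
  {"x": 0,"y": 0,"z": 0,"ax": 0,"ay": 0,"az": 2.8,"hand": 60},
  {"x": 0,"y": 0,"z": 0,"ax": 0,"ay": 0,"az": 4.2,"hand": 60},
  {"x": 0,"y": 0,"z": 0,"ax": 0,"ay": 0,"az": 5.6,"hand": 60},
  {"x": 0,"y": 0,"z": 0,"ax": 0,"ay": 0,"az": 7,"hand": 60},
  {"x": 0,"y": 0,"z": 0,"ax": 0,"ay": 0,"az": 8.4,"hand": 60},
  {"x": 0,"y": 0,"z": 0,"ax": 0,"ay": 0,"az": 9.4,"hand": 60},
  {"x": 0,"y": 0,"z": 0,"ax": 0,"ay": 0,"az": 9.4,"hand": 60},
])

```text
clock: 19.1
eef_pos: [549.8, 75.9, 306.8]
tcp_rot: [3.141, 0.001, 0.055]
contact_force: [-0.4, -0.8, 0.7]
opening: 0.705
grasp_force: 0.0
```

```bash
python3 - <<'E'
from h import *
s=monitor.sense();print(s['eef_pos'],s['tcp_rot']);to(532.2,65.3,307.9,.052)
E
```

```text
[549.77818644  75.87048182 306.78409154] [3.14126494e+00 5.58546079e-04 5.49239842e-02]
to [-0.363  0.192 -0.022] [0.003 0.005 0.028]
```

Call:
drive_tool([
  {"x": -0.36,"y": 0.19,"z": -0.02,"ax": 0,"ay": 0,"az": 0.03,"hand": 60},
  {"x": -0.36,"y": 0.19,"z": -0.02,"ax": 0,"ay": 0,"az": 0.03,"hand": 60},
  {"x": -0.36,"y": 0.19,"z": -0.02,"ax": 0,"ay": 0,"az": 0.03,"hand": 60},
  {"x": -0.36,"y": 0.19,"z": -0.02,"ax": 0,"ay": 0,"az": 0.03,"hand": 60},
])

```text
clock: 19.5
eef_pos: [533.0, 65.8, 308.1]
tcp_rot: [-3.142, -0.0, 0.055]
contact_force: [0.7, -0.1, -0.1]
opening: 0.703
grasp_force: 0.0
```

```bash
python3 - <<'E'
from h import *
s=monitor.sense();print(s['eef_pos'],s['tcp_rot'])
i=imaging.grab_frame('wrist')[:,:,::-1];cv2.imwrite('pics/w4.png',i)
a=cv2.imread('pics/w1.png')
o=np.vstack([cv2.resize(q[80:155,205:345],None,fx=5,fy=4,interpolation=cv2.INTER_CUBIC) for q in(a,i)])
cv2.imwrite('pics/cmp.png',o);print(o.shape)
E
```

```text
[533.04871508  65.80384184 308.0758084 ] [-3.14152413e+00 -4.34305392e-04  5.45477258e-02]
(600, 700, 3)
```

View pics/cmp.png

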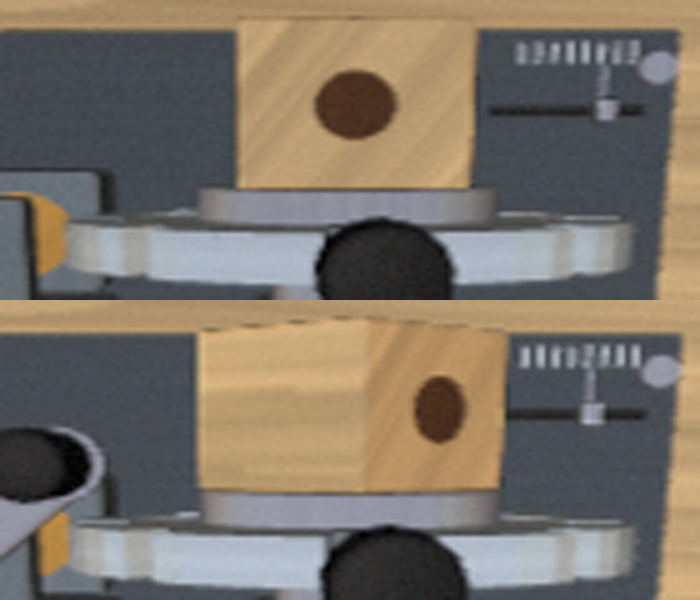

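The notches stand almost where they were at the start: left ~140 and right ~562 in both strips. The block has turned 45° and the pointer has moved about 2.8 px, roughly 5 mm. That is one notch, so I go back to the cap.

```bash
python3 - <<'E'
from h import *
to(574.6,43.4,198.7,.057)
E
```

```text
to [0.806 0.493 2.187] [-0.001 -0.003 -0.025]
```

Call:
drive_tool([
  {"x": 0.4,"y": 0.25,"z": 0.3,"ax": 0,"ay": 0,"az": -0.02,"hand": 60},
  {"x": 0.8,"y": 0.49,"z": 0.6,"ax": 0,"ay": 0,"az": -0.02,"hand": 60},
  {"x": 0.81,"y": 0.49,"z": 0.9,"ax": 0,"ay": 0,"az": -0.02,"hand": 60},
  {"x": 0.81,"y": 0.49,"z": 1.0,"ax": 0,"ay": 0,"az": -0.02,"hand": 60},
  {"x": 0.81,"y": 0.49,"z": 1.0,"ax": 0,"ay": 0,"az": -0.02,"hand": 60},
])

```text
clock: 20.05
eef_pos: [573.3, 43.7, 257.0]
tcp_rot: [-3.141, 0.002, 0.056]
contact_force: [0.1, 0.2, 1.0]
opening: 0.702
grasp_force: 0.0
```

```bash
python3 - <<'E'
from h import *
to(574.6,43.4,198.7,.057)
E
```

```text
to [0.029 0.007 1.166] [-0.002  0.023 -0.011]
```

Call:
drive_tool([
  {"x": 0.02,"y": 0.01,"z": 0.4,"ax": 0,"ay": 0,"az": 0,"hand": 60},
  {"x": 0.02,"y": 0.01,"z": 0.8,"ax": 0,"ay": 0,"az": 0,"hand": 55},
  {"x": 0.02,"y": 0.01,"z": 1.16,"ax": 0,"ay": 0,"az": 0,"hand": 50},
  {"x": 0.02,"y": 0.01,"z": 1.16,"ax": 0,"ay": 0,"az": 0,"hand": 40},
  {"x": 0.02,"y": 0.01,"z": 1.16,"ax": 0,"ay": 0,"az": 0,"hand": 35},
  {"x": 0.02,"y": 0.01,"z": 1.16,"ax": 0,"ay": 0,"az": 0,"hand": 20},
  {"x": 0.02,"y": 0.01,"z": 1.16,"ax": 0,"ay": 0,"az": 0,"hand": 20},
  {"x": 0.02,"y": 0.01,"z": 1.16,"ax": 0,"ay": 0,"az": 0,"hand": 20},
])

```text
clock: 20.85
eef_pos: [576.0, 43.7, 201.3]
tcp_rot: [-3.14, -0.002, 0.055]
contact_force: [-0.8, 5.3, 4.1]
opening: 0.277
grasp_force: 39.2
```

Call:
drive_tool([
  {"x": 0,"y": 0,"z": 0.03,"ax": 0,"ay": 0,"az": 0,"hand": 20},
  {"x": 0,"y": 0,"z": 0.06,"ax": 0,"ay": 0,"az": 0,"hand": 20},
  {"x": 0,"y": 0,"z": 0.06,"ax": 0,"ay": 0,"az": 0,"hand": 20},
])

```text
clock: 21.15
eef_pos: [575.9, 43.7, 197.9]
tcp_rot: [-3.14, -0.002, 0.055]
contact_force: [-0.3, 5.3, 2.1]
opening: 0.281
grasp_force: 39.1
```

Call:
drive_tool([
  {"x": 0,"y": 0,"z": 0.03,"ax": 0,"ay": 0,"az": 0,"hand": 20},
  {"x": 0,"y": 0,"z": 0.05,"ax": 0,"ay": 0,"az": 0,"hand": 20},
  {"x": 0,"y": 0,"z": 0.05,"ax": 0,"ay": 0,"az": 0,"hand": 20},
])

```text
clock: 21.45
eef_pos: [575.9, 43.7, 195.4]
tcp_rot: [-3.14, -0.002, 0.055]
contact_force: [-0.1, 4.9, 2.5]
opening: 0.274
grasp_force: 39.1
```

Call:
drive_tool([
  {"x": 0,"y": 0,"z": 0.02,"ax": 0,"ay": 0,"az": 0,"hand": 20},
  {"x": 0,"y": 0,"z": 0.03,"ax": 0,"ay": 0,"az": 0,"hand": 20},
  {"x": 0,"y": 0,"z": 0.03,"ax": 0,"ay": 0,"az": 0,"hand": 20},
])

```text
clock: 21.75
eef_pos: [575.9, 43.7, 193.9]
tcp_rot: [-3.14, -0.002, 0.055]
contact_force: [-0.3, 6.0, 2.2]
opening: 0.277
grasp_force: 39.2
```

Call:
drive_tool([
  {"x": 0,"y": 0,"z": 0.02,"ax": 0,"ay": 0,"az": 0,"hand": 20},
  {"x": 0,"y": 0,"z": 0.03,"ax": 0,"ay": 0,"az": 0,"hand": 20},
  {"x": 0,"y": 0,"z": 0.03,"ax": 0,"ay": 0,"az": 0,"hand": 20},
])

```text
clock: 22.05
eef_pos: [575.9, 43.7, 192.5]
tcp_rot: [-3.14, -0.002, 0.055]
contact_force: [0.3, 4.7, 3.4]
opening: 0.275
grasp_force: 39.2
```

Call:
drive_tool([
  {"x": 0,"y": 0,"z": 0.02,"ax": 0,"ay": 0,"az": 0,"hand": 20},
  {"x": 0,"y": 0,"z": 0.03,"ax": 0,"ay": 0,"az": 0,"hand": 20},
  {"x": 0,"y": 0,"z": 0.03,"ax": 0,"ay": 0,"az": 0,"hand": 20},
])

```text
clock: 22.35
eef_pos: [575.9, 43.7, 191.0]
tcp_rot: [-3.14, -0.002, 0.055]
contact_force: [0.4, 6.3, 2.4]
opening: 0.279
grasp_force: 39.2
```

Call:
drive_tool([
  {"x": 0,"y": 0,"z": 0.02,"ax": 0,"ay": 0,"az": 0,"hand": 20},
  {"x": 0,"y": 0,"z": 0.03,"ax": 0,"ay": 0,"az": 0,"hand": 20},
  {"x": 0,"y": 0,"z": 0.03,"ax": 0,"ay": 0,"az": 0,"hand": 20},
])

```text
clock: 22.65
eef_pos: [575.9, 43.7, 189.4]
tcp_rot: [-3.14, -0.002, 0.055]
contact_force: [-0.1, 4.8, 2.8]
opening: 0.277
grasp_force: 39.2
```

Call:
drive_tool([
  {"x": 0,"y": 0,"z": 0.02,"ax": 0,"ay": 0,"az": 0,"hand": 20},
  {"x": 0,"y": 0,"z": 0.02,"ax": 0,"ay": 0,"az": 0,"hand": 20},
])

```text
clock: 22.85
eef_pos: [575.9, 43.7, 188.7]
tcp_rot: [-3.14, -0.002, 0.055]
contact_force: [-0.9, 5.8, 3.6]
opening: 0.278
grasp_force: 39.4
```

Call:
drive_tool([
  {"x": 0,"y": 0,"z": 0.01,"ax": 0,"ay": 0,"az": 0,"hand": 20},
  {"x": 0,"y": 0,"z": 0.01,"ax": 0,"ay": 0,"az": 0,"hand": 20},
])

```text
clock: 23.05
eef_pos: [576.0, 43.6, 188.6]
tcp_rot: [-3.14, -0.002, 0.055]
contact_force: [-3.6, 4.2, 8.4]
opening: 0.28
grasp_force: 39.7
```

It stopped at 188.6 mm with the force rising to 8 N, where I expected home. Releasing and rising.

Call:
drive_tool([
  {"x": 0,"y": 0,"z": 0,"ax": 0,"ay": 0,"az": 0,"hand": 35},
  {"x": 0,"y": 0,"z": 0,"ax": 0,"ay": 0,"az": 0,"hand": 50},
  {"x": 0,"y": 0,"z": 0,"ax": 0,"ay": 0,"az": 0,"hand": 60},
  {"x": 0,"y": 0,"z": 0,"ax": 0,"ay": 0,"az": 0,"hand": 60},
  {"x": 0,"y": 0,"z": -0.5,"ax": 0,"ay": 0,"az": 0,"hand": 60},
  {"x": -0.2,"y": 0.2,"z": -1.3,"ax": 0,"ay": 0,"az": 0,"hand": 60},
  {"x": -0.85,"y": -0.4,"z": -2.38,"ax": 0,"ay": 0,"az": 0,"hand": 60},
  {"x": -0.85,"y": -0.4,"z": -2.38,"ax": 0,"ay": 0,"az": 0,"hand": 60},
])

```text
clock: 23.85
eef_pos: [531.8, 61.1, 309.6]
tcp_rot: [-3.141, -0.004, 0.055]
contact_force: [-0.3, 0.2, -1.0]
opening: 0.702
grasp_force: 0.0
```

Call:
drive_tool([
  {"x": 0,"y": 0,"z": 0,"ax": 0,"ay": 0,"az": 0,"hand": 60},
  {"x": 0,"y": 0,"z": 0,"ax": 0,"ay": 0,"az": 0,"hand": 60},
])

```text
clock: 24.05
eef_pos: [531.7, 60.5, 305.3]
tcp_rot: [3.141, 0.0, 0.056]
contact_force: [0.2, 0.5, -0.4]
opening: 0.702
grasp_force: 0.0
```

```bash
python3 - <<'E'
from h import *
import pickle
np.set_printoptions(precision=1,suppress=True)
s=monitor.sense();print(s['eef_pos'],s['contact_force'])
c=imaging.camera_info('wrist');i=imaging.grab_frame('wrist')[:,:,::-1];cv2.imwrite('pics/w5.png',i)
for f,cc,u0 in[('w1',pickle.load(open('w1.pkl','rb')),(281,149)),('w5',c,None)]:
    g=cv2.imread(f'pics/{f}.png').max(2)
    if u0 is None:
        q=cc['R']@np.array([574,44.8,220])+cc['t'];q=cc['mtx']@q/q[2];u0=q[:2].astype(int);print('expected',q[:2])
    x,y=u0;w=24;m=(g[y-w:y+w,x-w:x+w]<48).astype(np.uint8)
    N,l,st,ce=cv2.connectedComponentsWithStats(m);j=l[w,w];p=ce[j]+[x-w,y-w];print(f,st[j],p,plane('wrist',p,220,cc))
# pointer: bright blob near slot
    for py in(-85,-80):
        pass
E
```

```text
[531.7  60.5 305.3] [ 0.2  0.5 -0.4]
w1 [ 11  10  27  28 583] [281.4 148.7] [573.5  45.1]
expected [277.  147.7]
w5 [ 11  11  27  29 530] [277.5 148.8] [573.   44.3]
```

The cap is back at its home height and matches the first image. Nothing is in contact, so I'm handing in.

```bash
python3 -c "
from rig import r
print(r.sign_off())"
```

```text
the job is handed in; nothing more can be done
None
```

The dividing head is indexed one notch, the plunger is home in the new notch, and the arm is clear; I handed the job in at about 24 s, and no verdict came back. On the first grasp the fingertips pressed on top of the cap with about 8 N, before anything had moved.

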